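Find the canister that still holds tea and weigh it

ROBOT

A 7-joint arm with a two-finger parallel gripper is mounted at the origin on the work surface. World frame = base frame: x ahead of the robot, y to its left, z up, the work surface at z = 0. Lengths are in m, angles in degrees, forces in N, time in s.
With the tool pointing down it reaches from about 0.4 to 0.875 m from the base axis. Payload 4.4 kg.
Tool frame: the origin (TCP) lies midway between the tips of the shut fingers; the grasp point (between the pads) lies 19 mm behind it; z points along the fingers, y is the line along which they close (so a half turn about z gives the same grasp; the last joint's range is limited). The gripper opens to 85 mm and grips with 20 to 120 N. Pads are 22 mm wide; open, the fingers measure 114 mm over their backs; the gripper's body (76 mm by 85 mm) begins 54 mm behind the grasp point. The pads swing forward as they close: fully open they stand 13 mm farther back than shut.
Start: joints at [-3.77, 36.005, 2.206, 86.941, -1.547, 57.084, -1.146], TCP at [0.65, 0, 0.231] pointing down, gripper open.
Joint ranges: [-175.42, 175.42], [-21.48, 121.26], [-71.46, 75.88], [10.55, 141.38], [-63.04, 243.04], [13.31, 113.54], [-168.57, 168.57]. Speed limits (degrees/s): [147.25, 147.25, 180, 180, 180, 180, 180].

INTERFACE

Orientations are given as a 3x3 rotation matrix whose columns are the frame's x, y, z axes.
In Python, from workcell import read_state, cams, ticket gives the robot as it stands. The module is installed in compiled form; this text tells all that it offers.
- The arm moves only by the tool servo_tool, never from a script. Its argument "motion" is text: rows parted by semicolons, each of 7 numbers parted by spaces: the shift along the tool's x, y, z scaled (see below), then the turn, a rotation vector about the tool's x, y, z scaled (see below), then the closure, from -1 (fully open) to 1 (shut). In form: tx ty tz wx wy wz jaw; .... A call has 1 to 8 rows; each row is the pose to reach, as a shift and turn from the pose commanded when the call began, along the tool's axes at that moment; what a row does not reach only later rows make up. The controller multiplies each number of a shift by 100 cm and each number of a turn by pi/4 rad. A row lasts 1/10 s, in which the tool goes at most 50 mm and 8.59 degrees, less where a joint would pass 70% of its speed; a pose out of reach is approached as far as the arm can. A call with a number of a shift or a turn outside -1 to 1 is refused whole. A call with a gripper value outside its range is refused whole. The fingers move at their own pace and stop on an object; the grip force is fixed at half the most. Time passes only in rows, so rows that repeat a pose let the fingers close. It gives the time, the measured TCP pose, the force, the opening and the grip force at its end, in the units of the state.
- read_state(): the state, without advancing time (a new reading comes with each control period).
- cams.grab_frame(name): name is "scene" or "side" or "wrist"; returns (picture, depth): 420x560x3 uint8, red, green, blue; 420x560 float32, m along the optical axis (not along the pixel's ray), 0 where there is no reading.
- cams.camera_model(name): a dict with "fx", "fy", "cx", "cy" (pixels), "xyz" and "rotation" of the camera in the world. Camera axes: x right, y down, z forward; pixel columns grow to the right and rows downward; lengths in m; the calibration is good to about 2 mm. The wrist camera is an equidistant fisheye: a pixel r from the principal point sees the ray r / f radians off the axis. A picture is of the moment at which its call begins: read the wrist's pose just before it. camera_model takes no time and is no camera call; for the wrist camera it gives the pose at the moment of the call.
- ticket.sign_off(): hands the job in; it is judged then, once.
The state is a dict: "clock": time; "q": joint angles; "joint_velocities": joint speeds; "tau": joint torques, N m; "eef_pos": TCP position; "eef_rot": TCP orientation; "wrist_force": force on the tool from outside, world axes, zero at the start; "moment": the same for the moment, N m; "gripper_width": finger opening in m; "gripper_force": force on a finger pad.
Only numpy, scipy, OpenCV 4.12 (cv2) and the standard library are available. Lean on these libraries where they do the work, as an engineer would, in place of code of your own. Each camera call takes 0.05 s, during which the arm holds its last target. There are 200 camera calls.

TASK

One of the four look-alike pewter canisters in the basket still has a tea cake in it and is clearly heavier; the other three are empty. Find out which by lifting them, set the one with the tea gently upright on the middle of the scale's pan and leave it there, with the three empty ones standing upright in the basket. Do not knock anything over or disturb the whisks, the whisk holder, the dish or the bowl.

Things in the scene. Friction and masses are not known exactly. Their poses are not given: they have to be found in the camera images.
- basket: Open bamboo basket, 190 mm (its x) by 270 mm (its y) outside, fixed to the cabinet top, walls 50 mm high and 6 mm thick, inner floor 6 mm above its underside, no dividers. Four canisters and a whisk stand in it in two rows of three, one place free: x about 40 or -40 mm, y about -80, 0 or 80 mm. Origin: centre of its underside; x and y along its sides, z up.
- canister_a: One of four outwardly identical pewter canisters; one, a different one each time, hides a tea cake. Round body 54 mm across, 66 mm tall; on it a tight screw lid 40 mm across, 24 mm tall (grip here): 90 mm in all. Empty 0.13 to 0.21 kg, with tea cake 0.37 to 0.58 kg. Stands upright in the basket. Origin: centre of its underside, z up along its axis.
- canister_b: One of four outwardly identical pewter canisters; one, a different one each time, hides a tea cake. Round body 54 mm across, 66 mm tall; on it a tight screw lid 40 mm across, 24 mm tall (grip here): 90 mm in all. Empty 0.13 to 0.21 kg, with tea cake 0.37 to 0.58 kg. Stands upright in the basket. Origin: centre of its underside, z up along its axis.
- canister_c: One of four outwardly identical pewter canisters; one, a different one each time, hides a tea cake. Round body 54 mm across, 66 mm tall; on it a tight screw lid 40 mm across, 24 mm tall (grip here): 90 mm in all. Empty 0.13 to 0.21 kg, with tea cake 0.37 to 0.58 kg. Stands upright in the basket. Origin: centre of its underside, z up along its axis.
- canister_d: One of four outwardly identical pewter canisters; one, a different one each time, hides a tea cake. Round body 54 mm across, 66 mm tall; on it a tight screw lid 40 mm across, 24 mm tall (grip here): 90 mm in all. Empty 0.13 to 0.21 kg, with tea cake 0.37 to 0.58 kg. Stands upright in the basket. Origin: centre of its underside, z up along its axis.
- scale: White spring scale with a round flat steel weighing pan on top, fixed to the cabinet top. Housing 150 x 150 mm and 44 mm high. Origin: centre of its underside, z up.
- pan_top (a point): Centre of the top face of the scale's weighing pan (a flat disc 120 mm across, 6 mm thick, no rim), 70 mm above the cabinet top when empty; it sinks with the pan. z up.
- pan (a joint): How far the weighing pan has sunk, in m: 0 unloaded, about 26 mm for each kg, stop at 18 mm. An empty canister sinks it 3 to 6 mm, the one with the tea cake 9.5 mm or more.
- whisk_basket: Bamboo whisk standing head-up, 101 mm tall: handle 29 mm across, tined head 54 mm across, light and easily tipped; in the basket among the canisters. A bystander. Origin: centre of its underside, z up.
- whisk_table: Bamboo whisk standing head-up, 101 mm tall: handle 29 mm across, tined head 54 mm across, light and easily tipped; on the cabinet top between the basket and the scale. A bystander. Origin: centre of its underside, z up.
- whisk_holder: White porcelain whisk holder, 78 mm tall, foot 56 mm across, waisted, with a rounded head. A bystander. Origin: centre of its underside, z up.
- sweets_dish: Speckled stoneware dish with small white sweets, 170 mm across, 30 mm high. A bystander. Origin: centre of its underside, z up.
- tea_bowl: Dark tea bowl, 120 mm across, 75 mm high, empty. A bystander. Origin: centre of its underside, z up.
Not all that is in view belongs to the job. Leave any green or orange look-alike of the canister_a alone.

How it is judged:
By the outcome, as a careful person would: the job done as asked, in the order asked, and still so for the second after the job is handed in, with the robot touching nothing.
It also fails if it takes over 72 s, if anything falls off the work surface, if the arm or the gripper's body presses on something with over 40 N, if the wrist force passes 120 N, or if a joint passes its speed limit or range.

## Working session

There is one attempt and no reset: what is moved stays moved. The work goes in short steps, Python scripts to look and compute and a tool call to move; the robot and the scene stay as the last step left them, time stands still between calls to the robot, and variables do not carry over. Pictures are saved under pics/ and viewed, at most 10 in all, crops included, and the job is handed in when it is done.

Besides the shell and the picture viewer there is one more tool, called after ">>>" as name(argument=value, ...), one argument or row to a line, values as JSON. servo_tool: Moves the arm, as the interface text tells. Its arguments: {"type":"object","properties":{"motion":{"type":"string"}},"required":["motion"]}

```bash
mkdir -p pics; python3 - <<'E'
from workcell import read_state,cams
import cv2,numpy as np
s=read_state();print(s['clock'],s['eef_pos'],s['eef_rot'],s['wrist_force'],s['gripper_width'])
for n in("scene","side"):
    m=cams.camera_model(n);print(n,m)
    p,d=cams.grab_frame(n);cv2.imwrite(f"pics/{n}0.png",p[:,:,::-1]);np.savez(f"{n}0.npz",p=p,d=d)
E
```

```text
0.0 [6.49389023e-01 2.07884958e-05 2.30414025e-01] [[ 7.27383578e-05  9.99998297e-01 -1.84430793e-03]
 [ 9.99999997e-01 -7.27680105e-05 -1.60108631e-05]
 [-1.61450424e-05 -1.84430676e-03 -9.99998299e-01]] [ 0.52761211 -0.33647245 -0.07660263] 0.08496610042608715
scene {'fx': 465.641497050025, 'fy': 465.641497050025, 'cx': 276.49600707509313, 'cy': 205.63365773566073, 'xyz': array([ 1.5647593 , -0.14476248,  1.1711606 ]), 'rotation': array([[ 0.15347219,  0.68356433, -0.71357276],
       [ 0.98806144, -0.11598464,  0.101401  ],
       [-0.01344937, -0.72061596, -0.69320397]])}
side {'fx': 419.66918834457357, 'fy': 419.66918834457357, 'cx': 275.33233421008526, 'cy': 210.56450553856467, 'xyz': array([ 0.25737067, -1.00215187,  0.82539603]), 'rotation': array([[ 0.98380648, -0.10096826,  0.14808852],
       [-0.17915227, -0.57889454,  0.79547821],
       [ 0.00540958, -0.80912701, -0.5876089 ]])}
```

View pics/scene0.png

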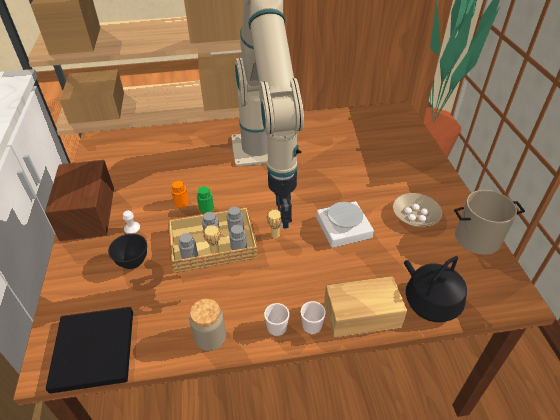

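View pics/side0.png

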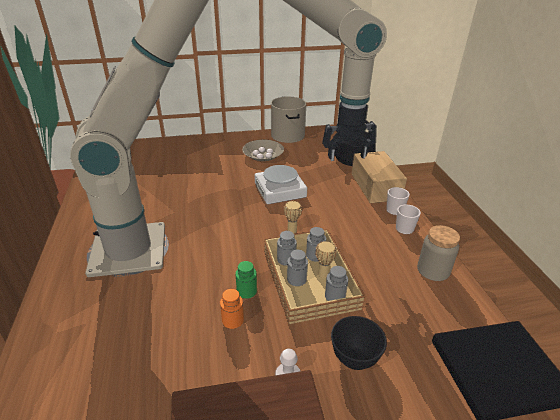

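The scene view shows the gripper at about (285,205). The four grey canisters in the basket are at about (209,222), (235,216), (237,235) and (187,244). The basket whisk is at (212,238), the table whisk at (275,220) and the scale pan at (345,215). The green (205,198) and orange (179,193) look-alikes stand outside the basket, so I leave them alone. The side view agrees: canisters at (287,245), (316,242), (297,266) and (338,282), basket whisk at (326,255).

```bash
cat > h.py <<'E'
import numpy as np,cv2
from workcell import cams
def cloud(n,d):
    m=cams.camera_model(n);v,u=np.indices(d.shape)
    c=np.stack([(u-m['cx'])/m['fx']*d,(v-m['cy'])/m['fy']*d,d],-1)
    return c@m['rotation'].T+m['xyz']
E
python3 - <<'E'
from h import *
for n in("scene","side"):
    f=np.load(f"{n}0.npz");p,d=f['p'],f['d'];X=cloud(n,d);z=X[...,2]
    hsv=cv2.cvtColor(p,cv2.COLOR_RGB2HSV)
    work=(d>0)&(X[...,0]>.3)&(X[...,0]<.95)&(abs(X[...,1])<.5)
    print(n,'table z',np.median(z[work&(abs(z)<.01)]))
    def comps(mask,lab,mn=12):
        k,L,st,_=cv2.connectedComponentsWithStats(mask.astype(np.uint8))
        for i in range(1,k):
            q=X[L==i]
            if len(q)>=mn:
                (c,r)=cv2.minEnclosingCircle(q[:,:2].astype(np.float32))
                print(lab,st[i,:2]+st[i,2:4]//2,len(q),'mean',q.mean(0).round(4),'circ',np.round(c,4),round(r,4),'bb',q[:,:2].min(0).round(3),q[:,:2].max(0).round(3))
    comps(work&(z>.089)&(z<.106)&(hsv[...,1]<80),'lidtop')
    comps(work&(z>.06)&(z<.08)&(hsv[...,1]<60)&(X[...,1]>-.02),'pan')
    comps(work&(z>.08)&(z<.115)&(hsv[...,1]>=80),'whisk/lookalike')
    b=work&(z>.044)&(z<.056)&(hsv[...,1]>70)&(hsv[...,0]>12)&(hsv[...,0]<35)
    k,L,st,_=cv2.connectedComponentsWithStats(b.astype(np.uint8)); i=1+st[1:,4].argmax()
    q=X[cv2.dilate((L==i).astype(np.uint8),np.ones((5,5)))*b>0][:,:2].astype(np.float32);print('rim',len(q),cv2.minAreaRect(q))
    k0=slice(185,275) if n=='scene' else slice(190,325)
    cr=p[k0,(slice(155,275) if n=='scene' else slice(225,375))]
    cv2.imwrite(f"pics/{n}_crop.png",cv2.resize(cr[:,:,::-1],None,fx=4,fy=4))
E
```

```text
scene table z -0.000768384378565079
lidtop [234 211] 87 mean [ 0.4574 -0.1308  0.0945] circ [ 0.4554 -0.1296] 0.0211 bb [ 0.437 -0.149] [ 0.476 -0.112]
lidtop [209 217] 92 mean [ 0.4687 -0.2135  0.0945] circ [ 0.468  -0.2147] 0.0234 bb [ 0.445 -0.233] [ 0.491 -0.193]
lidtop [237 230] 102 mean [ 0.5424 -0.1289  0.0944] circ [ 0.541  -0.1294] 0.0219 bb [ 0.522 -0.147] [ 0.562 -0.111]
lidtop [186 238] 104 mean [ 0.553  -0.2896  0.0942] circ [ 0.553 -0.289] 0.0214 bb [ 0.532 -0.308] [ 0.574 -0.273]
lidtop [440 285] 1050 mean [0.8577 0.4125 0.0974] circ [0.8445 0.4175] 0.0751 bb [0.773 0.345] [0.917 0.491]
lidtop [206 322] 194 mean [ 0.8834 -0.236   0.0992] circ [ 0.8566 -0.2389] 0.0437 bb [ 0.836 -0.282] [ 0.898 -0.196]
pan [346 215] 730 mean [0.5093 0.236  0.0686] circ [0.5057 0.2393] 0.0644 bb [0.445 0.178] [0.57  0.294]
pan [410 271] 40 mean [0.7716 0.3653 0.0717] circ [0.7731 0.3606] 0.0152 bb [0.759 0.355] [0.788 0.376]
pan [437 296] 324 mean [0.8909 0.3844 0.0699] circ [0.8535 0.4125] 0.0787 bb [0.802 0.34 ] [0.923 0.481]
pan [313 312] 160 mean [0.8624 0.0499 0.0668] circ [0.8628 0
[... 1820 characters left out ...]
94] 143 mean [0.8604 0.0487 0.0668] circ [0.8564 0.0503] 0.0393 bb [0.826 0.014] [0.896 0.089]
whisk/lookalike [380 168] 1057 mean [0.8467 0.1826 0.09  ] circ [0.8507 0.2004] 0.1187 bb [0.788 0.094] [0.912 0.302]
whisk/lookalike [293 208] 224 mean [ 0.4943 -0.0099  0.0957] circ [ 0.4955 -0.0038] 0.0273 bb [ 0.47 -0.03] [0.522 0.022]
whisk/lookalike [326 251] 331 mean [ 0.5374 -0.2184  0.1004] circ [ 0.5397 -0.2117] 0.0269 bb [ 0.513 -0.237] [ 0.566 -0.186]
whisk/lookalike [246 268] 173 mean [ 0.3249 -0.2317  0.0894] circ [ 0.3246 -0.2289] 0.021 bb [ 0.306 -0.249] [ 0.345 -0.209]
rim 212 ((0.41047701239585876, -0.21646054089069366), (0.2777712345123291, 0.04168771579861641), 86.5323715209961)
```

View pics/side_crop.png

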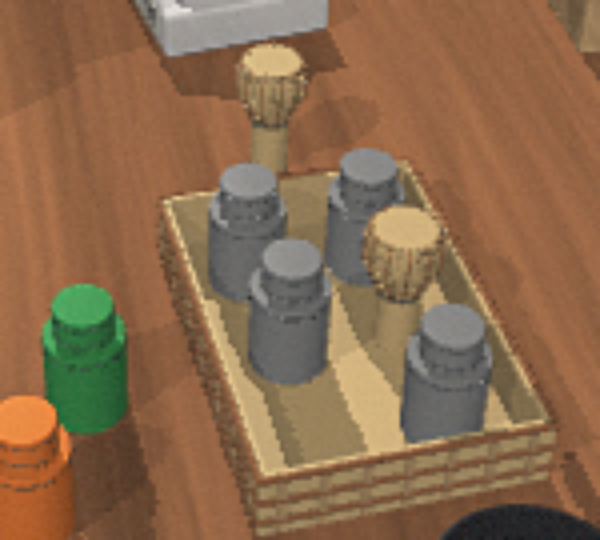

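All four pewter candidates are inside the basket, with lid centres averaged from the two views:
- A: (0.453,-0.131)
- B: (0.466,-0.214)
- C: (0.540,-0.130)
- D: (0.550,-0.290)

The crop confirms they are grey. The green one (crop 85,357) and the orange one are outside, and the whisk is at crop (400,270). I'll start over C and refine the position with the wrist camera.

>>> servo_tool(
  motion="-0.04 -0.03 0 0 0 0 -0.4; -0.08 -0.06 0 0 0 0 -0.4; -0.115 -0.09 0 0 0 0 -0.4; -0.13 -0.109 0 0 0 0 -0.4; -0.13 -0.109 0 0 0 0 -0.4; -0.13 -0.109 0 0 0 0 -0.4; -0.13 -0.109 0 0 0 0 -0.4",
)

```text
clock: 0.8
eef_pos: [0.5421, -0.1286, 0.2312]
eef_rot: [[-0.002, 1.0, 0.001], [1.0, 0.002, 0.001], [0.001, 0.001, -1.0]]
wrist_force: [0.7, 0.0, 0.8]
gripper_width: 0.0598
gripper_force: 0.0
```

```bash
cat >> h.py <<'E'
def wcloud():
    m=cams.camera_model("wrist");p,d=cams.grab_frame("wrist")
    v,u=np.indices(d.shape);x=(u-m['cx'])/m['fx'];y=(v-m['cy'])/m['fy'];r=np.hypot(x,y)+1e-9
    t=np.tan(np.minimum(r,1.5))/r
    return p,np.stack([x*t*d,y*t*d,d],-1)@m['rotation'].T+m['xyz'],d
def comps(X,mask,mn=60):
    k,L,st,ce=cv2.connectedComponentsWithStats(mask.astype(np.uint8))
    for i in range(1,k):
        q=X[L==i]
        if len(q)>=mn:
            c,r=cv2.minEnclosingCircle(q[:,:2].astype(np.float32))
            print(ce[i].round(),len(q),'mean',q.mean(0).round(4),'circ',np.round(c,4),round(r,4))
E
python3 - <<'E'
from h import *
from workcell import read_state
p,X,d=wcloud();s=read_state();print(s['clock'],s['eef_pos'],s['gripper_width'],s['wrist_force'])
cv2.imwrite("pics/w1.png",p[:,:,::-1]);hsv=cv2.cvtColor(p,cv2.COLOR_RGB2HSV);z=X[...,2]
comps(X,(d>0)&(z>.088)&(z<.105)&(hsv[...,1]<80)&(X[...,1]<0))
print('whisk');comps(X,(d>0)&(z>.09)&(z<.115)&(hsv[...,1]>=80)&(X[...,1]<.1))
E
```

```text
0.85 [ 0.54208168 -0.12843845  0.23114949] 0.05974420554609809 [ 0.08379886 -0.09925815  0.08672292]
[276. 200.] 1557 mean [ 0.5373 -0.1293  0.095 ] circ [ 0.5374 -0.1301] 0.0202
[183. 202.] 1407 mean [ 0.4525 -0.1313  0.0951] circ [ 0.4513 -0.1323] 0.0205
[515. 279.] 874 mean [ 0.8213 -0.223   0.0978] circ [ 0.8454 -0.2374] 0.0439
[193. 267.] 71 mean [ 0.4554 -0.1987  0.0938] circ [ 0.4539 -0.2009] 0.0103
[286. 342.] 877 mean [ 0.5482 -0.2891  0.0947] circ [ 0.5478 -0.292 ] 0.0209
whisk
[228.  56.] 2735 mean [ 0.4974 -0.0039  0.0983] circ [ 0.4963 -0.0025] 0.0274
[278. 280.] 2248 mean [ 0.5398 -0.2053  0.1034] circ [ 0.5397 -0.2099] 0.0276
```

View pics/w1.png

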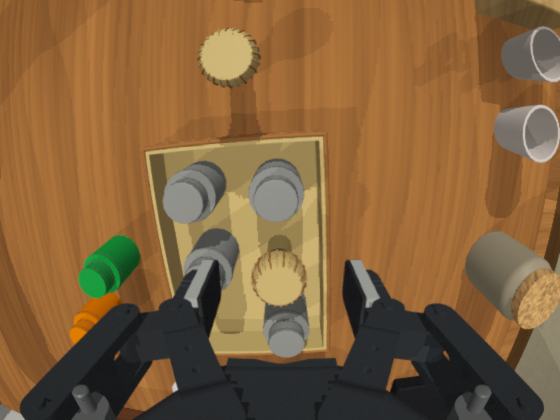

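The wrist view shows C at (276,200), A at (183,202), D at (286,342), B partly behind a finger at (210,258) and the basket whisk at (278,280). Positions agree within about 2 mm. I'll descend on C.

>>> servo_tool(
  motion="-0.0015 -0.0045 0.04 0 0 0 -0.4; -0.0015 -0.0045 0.08 0 0 0 -0.4; -0.0015 -0.0045 0.115 0 0 0 -0.4; -0.0015 -0.0045 0.14 0 0 0 -0.4; -0.0015 -0.0045 0.15 0 0 0 -0.4; -0.0015 -0.0045 0.157 0 0 0 -0.4; -0.0015 -0.0045 0.158 0 0 0 -0.4; -0.0015 -0.0045 0.158 0 0 0 -0.4",
)

```text
clock: 1.65
eef_pos: [0.5374, -0.1314, 0.0742]
eef_rot: [[-0.0, 1.0, 0.002], [1.0, 0.0, -0.0], [-0.0, 0.002, -1.0]]
wrist_force: [-0.6, -0.2, 0.2]
gripper_width: 0.0596
gripper_force: 0.0
```

>>> servo_tool(
  motion="0 0 0 0 0 0 0; 0 0 0 0 0 0 0.5; 0 0 0 0 0 0 0.5; 0 0 0 0 0 0 0.5; 0 0 0 0 0 0 0.5",
)

```text
clock: 2.15
eef_pos: [0.5372, -0.1316, 0.0747]
eef_rot: [[0.0, 1.0, 0.002], [1.0, -0.0, -0.0], [-0.0, 0.002, -1.0]]
wrist_force: [-1.5, 0.3, 5.0]
gripper_width: 0.0385
gripper_force: 59.8
```

>>> servo_tool(
  motion="0 0 -0.01 0 0 0 0.5; 0 0 -0.02 0 0 0 0.5; 0 0 -0.03 0 0 0 0.5; 0 0 -0.03 0 0 0 0.5; 0 0 -0.03 0 0 0 0.5; 0 0 -0.03 0 0 0 0.5",
)

```text
clock: 2.75
eef_pos: [0.5362, -0.1314, 0.1031]
eef_rot: [[-0.0, 1.0, -0.001], [1.0, 0.0, 0.0], [0.0, -0.001, -1.0]]
wrist_force: [0.1, -0.4, -1.5]
gripper_width: 0.038
gripper_force: 60.5
```

```bash
python3 - <<'E'
from workcell import read_state,cams
for i in range(3):
    s=read_state();print(s['clock'],s['eef_pos'],s['wrist_force'],s['gripper_force'],s['gripper_width']);cams.grab_frame("side")
E
```

```text
2.75 [ 0.53623004 -0.13137626  0.1030976 ] [ 0.11659397 -0.36101623 -1.49626151] 60.548551082611084 0.038034956767397494
2.8 [ 0.53616719 -0.13138224  0.1029511 ] [ 0.03156701 -0.4876515  -1.63761904] 60.54892301559448 0.0383598474897213
2.85 [ 0.53612478 -0.13139739  0.10287548] [-0.57417495  0.27403669 -2.48435969] 60.54863691329956 0.038045822711994436
```

C weighs about 1.9 N, so it's empty. I'll set it back down and release.

>>> servo_tool(
  motion="0 0 0.01 0 0 0 0.5; 0 0 0.02 0 0 0 0.5; 0 0 0.026 0 0 0 0.5; 0 0 0.029 0 0 0 0.5; 0 0 0.03 0 0 0 0.5; 0 0 0.03 0 0 0 0; 0 0 0.03 0 0 0 -0.4; 0 0 0.03 0 0 0 -0.4",
)

```text
clock: 3.7
eef_pos: [0.5366, -0.1315, 0.073]
eef_rot: [[0.0, 1.0, 0.0], [1.0, -0.0, -0.0], [-0.0, 0.0, -1.0]]
wrist_force: [-0.4, -0.1, 0.3]
gripper_width: 0.0595
gripper_force: 0.0
```

>>> servo_tool(
  motion="0 0 0 0 0 0 -0.4; 0 0 -0.02 0 0 0 -0.4; 0 0 -0.06 0 0 0 -0.4; 0 -0.03 -0.08 0 0 0 -0.4; 0 -0.06 -0.08 0 0 0 -0.4; 0 -0.085 -0.08 0 0 0 -0.4; 0 -0.085 -0.08 0 0 0 -0.4; 0 -0.085 -0.08 0 0 0 -0.4",
)

```text
clock: 4.5
eef_pos: [0.4519, -0.1316, 0.1535]
eef_rot: [[0.0, 1.0, 0.001], [1.0, -0.0, -0.0], [-0.0, 0.001, -1.0]]
wrist_force: [0.1, 0.3, -0.1]
gripper_width: 0.0598
gripper_force: 0.0
```

Next is A, at (0.452,-0.132).

>>> servo_tool(
  motion="0 0 0.03 0 0 0 -0.4; 0 0 0.055 0 0 0 -0.4; 0 0 0.07 0 0 0 -0.4; 0 0 0.079 0 0 0 -0.4; 0 0 0.079 0 0 0 -0.4; 0 0 0.079 0 0 0 0; 0 0 0.079 0 0 0 0.5; 0 0 0.079 0 0 0 0.5",
)

```text
clock: 5.3
eef_pos: [0.4521, -0.1316, 0.0751]
eef_rot: [[0.0, 1.0, 0.002], [1.0, -0.0, -0.0], [-0.0, 0.002, -1.0]]
wrist_force: [-0.2, 0.5, 2.6]
gripper_width: 0.0383
gripper_force: 60.2
```

>>> servo_tool(
  motion="0 0 0 0 0 0 0.5; 0 0 0 0 0 0 0.5; 0 0 -0.01 0 0 0 0.5; 0 0 -0.02 0 0 0 0.5; 0 0 -0.03 0 0 0 0.5; 0 0 -0.03 0 0 0 0.5; 0 0 -0.03 0 0 0 0.5; 0 0 -0.03 0 0 0 0.5",
)

```text
clock: 6.1
eef_pos: [0.4513, -0.1314, 0.1042]
eef_rot: [[-0.0, 1.0, -0.0], [1.0, 0.0, 0.0], [0.0, -0.0, -1.0]]
wrist_force: [-0.4, 0.9, -2.3]
gripper_width: 0.0382
gripper_force: 60.5
```

```bash
python3 - <<'E'
from workcell import read_state,cams
for i in range(3):
    s=read_state();print(s['clock'],s['eef_pos'],s['wrist_force'],s['gripper_force'],s['gripper_width']);cams.grab_frame("side")
E
```

```text
6.1 [ 0.45129914 -0.13139542  0.10417283] [-0.38586277  0.87174895 -2.31455304] 60.52834510803223 0.038243335105233596
6.15 [ 0.4512401  -0.13136161  0.10403087] [ 0.23371133  0.48003244 -2.23886233] 60.52839159965515 0.03798274035958181
6.2 [ 0.45120838 -0.13138442  0.10397495] [-0.00747972 -0.7053471  -2.21374223] 60.52800536155701 0.03827178889732832
```

A is about 2.2 N, also empty. I'll put it back and go to D at (0.548,-0.291).

>>> servo_tool(
  motion="0 0 0.01 0 0 0 0.5; 0 0 0.02 0 0 0 0.5; 0 0 0.026 0 0 0 0.5; 0 0 0.029 0 0 0 0.5; 0 0 0.03 0 0 0 0.5; 0 0 0.03 0 0 0 0; 0 0 0.03 0 0 0 -0.4; 0 0 0.03 0 0 0 -0.4",
)

```text
clock: 7.05
eef_pos: [0.4517, -0.1315, 0.0742]
eef_rot: [[0.0, 1.0, 0.0], [1.0, -0.0, -0.0], [-0.0, 0.0, -1.0]]
wrist_force: [0.8, 0.3, -0.6]
gripper_width: 0.0596
gripper_force: 0.0
```

>>> servo_tool(
  motion="0 0 0 0 0 0 -0.4; 0 0 -0.03 0 0 0 -0.4; 0 0 -0.07 0 0 0 -0.4; -0.03 0.02 -0.09 0 0 0 -0.4; -0.07 0.045 -0.09 0 0 0 -0.4; -0.11 0.07 -0.09 0 0 0 -0.4; -0.145 0.09 -0.09 0 0 0 -0.4; -0.159 0.0965 -0.09 0 0 0 -0.4",
)

```text
clock: 7.85
eef_pos: [0.5493, -0.2953, 0.1642]
eef_rot: [[0.004, 1.0, 0.002], [1.0, -0.004, -0.003], [-0.003, 0.002, -1.0]]
wrist_force: [-0.6, 0.1, -0.7]
gripper_width: 0.0599
gripper_force: 0.0
```

>>> servo_tool(
  motion="0 0 0 0 0 0 -0.4; 0 0 0 0 0 0 -0.4",
)

```text
clock: 8.05
eef_pos: [0.5473, -0.2895, 0.1637]
eef_rot: [[-0.0, 1.0, -0.001], [1.0, 0.0, 0.001], [0.001, -0.001, -1.0]]
wrist_force: [0.8, 1.2, 0.5]
gripper_width: 0.0598
gripper_force: 0.0
```

```bash
python3 - <<'E'
from h import *
p,X,d=wcloud()
hsv=cv2.cvtColor(p,cv2.COLOR_RGB2HSV);z=X[...,2]
comps(X,(d>0)&(z>.088)&(z<.105)&(hsv[...,1]<80)&(X[...,1]<0))
print('whisk');comps(X,(d>0)&(z>.09)&(z<.115)&(hsv[...,1]>=80)&(X[...,1]<.1))
E
```

```text
[140.  14.] 1466 mean [ 0.4507 -0.1394  0.0948] circ [ 0.4497 -0.1332] 0.0204
[262.   8.] 873 mean [ 0.5351 -0.1436  0.0945] circ [ 0.535  -0.1372] 0.0189
[159. 118.] 2537 mean [ 0.4652 -0.2152  0.0951] circ [ 0.4639 -0.2152] 0.0205
[282. 226.] 2538 mean [ 0.5481 -0.2908  0.095 ] circ [ 0.5483 -0.2921] 0.0203
whisk
[270. 107.] 5221 mean [ 0.5404 -0.2107  0.1044] circ [ 0.5403 -0.2106] 0.0274
[ 17. 406.] 78 mean [ 0.1662 -0.5718  0.1052] circ [ 0.1682 -0.573 ] 0.0109
```

>>> servo_tool(
  motion="-0.002 0.001 0.03 0 0 0 -0.4; -0.002 0.001 0.06 0 0 0 -0.4; -0.002 0.001 0.08 0 0 0 -0.4; -0.002 0.001 0.089 0 0 0 -0.4; -0.002 0.001 0.09 0 0 0 -0.4; -0.002 0.001 0.09 0 0 0 0; -0.002 0.001 0.09 0 0 0 0.5; -0.002 0.001 0.09 0 0 0 0.5",
)

```text
clock: 8.9
eef_pos: [0.5496, -0.2926, 0.0758]
eef_rot: [[-0.0, 1.0, 0.002], [1.0, 0.0, -0.001], [-0.001, 0.002, -1.0]]
wrist_force: [-0.3, 0.6, 5.1]
gripper_width: 0.0381
gripper_force: 60.3
```

>>> servo_tool(
  motion="0 0 0 0 0 0 0.5; 0 0 0 0 0 0 0.5; 0 0 -0.01 0 0 0 0.5; 0 0 -0.02 0 0 0 0.5; 0 0 -0.03 0 0 0 0.5; 0 0 -0.03 0 0 0 0.5; 0 0 -0.03 0 0 0 0.5; 0 0 -0.03 0 0 0 0.5",
)

```text
clock: 9.7
eef_pos: [0.5487, -0.2923, 0.104]
eef_rot: [[0.0, 1.0, -0.001], [1.0, -0.0, 0.0], [0.0, -0.001, -1.0]]
wrist_force: [0.1, -0.1, -2.1]
gripper_width: 0.0378
gripper_force: 60.4
```

```bash
python3 - <<'E'
from workcell import read_state,cams
for i in range(3):
    s=read_state();print(s['clock'],s['eef_pos'],s['wrist_force'],s['gripper_force'],s['gripper_width']);cams.grab_frame("side")
E
```

```text
9.7 [ 0.54868686 -0.29230371  0.10397742] [ 0.14689621 -0.05329    -2.14532129] 60.37619948387146 0.037829520265932955
9.75 [ 0.54862869 -0.29225853  0.10384136] [-0.07626455 -0.00572557 -2.92916135] 60.37667155265808 0.037982386328299936
9.8 [ 0.54866248 -0.2922691   0.10378777] [-0.80652109 -0.41342136 -2.07161809] 60.376750230789185 0.03809959482017826
```

D is about 2.3 N, also empty, so by elimination B should be the heavy one. I'll put D back, then turn 90° over B so the fingers stay clear of the whisk beside it.

>>> servo_tool(
  motion="0 0 0.01 0 0 0 0.5; 0 0 0.02 0 0 0 0.5; 0 0 0.026 0 0 0 0.5; 0 0 0.029 0 0 0 0.5; 0 0 0.03 0 0 0 0.5; 0 0 0.03 0 0 0 0; 0 0 0.03 0 0 0 -0.4; 0 0 0.03 0 0 0 -0.4",
)

```text
clock: 10.65
eef_pos: [0.5492, -0.2925, 0.074]
eef_rot: [[-0.0, 1.0, 0.0], [1.0, 0.0, 0.0], [0.0, 0.0, -1.0]]
wrist_force: [0.1, -0.2, 0.2]
gripper_width: 0.06
gripper_force: 0.0
```

>>> servo_tool(
  motion="0 0 0 0 0 0 -0.4; 0 0 -0.03 0 0 0 -0.4; 0 0 -0.07 0 0 0 -0.4; 0 0 -0.1 0 0 0.15 -0.4; 0.03 -0.03 -0.11 0 0 0.33 -0.4; 0.055 -0.06 -0.11 0 0 0.51 -0.4; 0.077 -0.084 -0.11 0 0 0.69 -0.4; 0.077 -0.084 -0.11 0 0 0.8 -0.4",
)

```text
clock: 11.45
eef_pos: [0.4611, -0.2118, 0.1841]
eef_rot: [[0.59, 0.807, -0.004], [0.807, -0.59, 0.004], [0.0, -0.006, -1.0]]
wrist_force: [1.6, -0.8, 0.3]
gripper_width: 0.0598
gripper_force: 0.0
```

>>> servo_tool(
  motion="0 0 0 0 0 0.15 -0.4; 0 0 0 0 0 0.33 -0.4; 0 0 0 0 0 0.51 -0.4; 0 0 0 0 0 0.69 -0.4; 0 0 0 0 0 0.87 -0.4; 0 0 0 0 0 1 -0.4; 0 0 0 0 0 1 -0.4",
)

```text
clock: 12.15
eef_pos: [0.4651, -0.2153, 0.1841]
eef_rot: [[0.988, 0.157, -0.0], [0.157, -0.988, -0.0], [-0.0, 0.0, -1.0]]
wrist_force: [0.4, 0.3, -0.3]
gripper_width: 0.0598
gripper_force: 0.0
```

>>> servo_tool(
  motion="0 0 0 0 0 0.1 -0.4; 0 0 0 0 0 0.2 -0.4; 0 0 0 0 0 0.2 -0.4; 0 0 0 0 0 0.2 -0.4",
)

```text
clock: 12.55
eef_pos: [0.465, -0.2154, 0.1843]
eef_rot: [[1.0, 0.003, -0.0], [0.003, -1.0, 0.0], [-0.0, -0.0, -1.0]]
wrist_force: [0.4, 0.2, 0.3]
gripper_width: 0.0597
gripper_force: 0.0
```

```bash
python3 - <<'E'
from h import *
from workcell import read_state
p,X,d=wcloud();s=read_state();print(s['eef_pos'],s['eef_rot'],s['q'])
hsv=cv2.cvtColor(p,cv2.COLOR_RGB2HSV);z=X[...,2]
comps(X,(d>0)&(z>.088)&(z<.105)&(hsv[...,1]<80)&(X[...,1]<0))
print('whisk');comps(X,(d>0)&(z>.09)&(z<.115)&(hsv[...,1]>=80)&(X[...,1]<.1))
cv2.imwrite("pics/w2.png",p[:,:,::-1])
E
```

```text
[ 0.46502101 -0.21541533  0.18427258] [[ 9.99996202e-01  2.75605873e-03  6.30107973e-06]
 [ 2.75605780e-03 -9.99996192e-01  1.42733868e-04]
 [ 6.69443866e-06 -1.42715960e-04 -9.99999990e-01]] [  3.20611909  30.97514544  27.41681012 112.15238946 -20.87140623
  41.72298512 -46.77256749]
[384. 110.] 2221 mean [ 0.5464 -0.2907  0.095 ] circ [ 0.5466 -0.2917] 0.0204
[166. 125.] 2137 mean [ 0.5352 -0.132   0.0949] circ [ 0.5349 -0.1308] 0.0205
[279. 217.] 2145 mean [ 0.465  -0.2153  0.095 ] circ [ 0.4639 -0.2154] 0.0203
[176. 233.] 1829 mean [ 0.4513 -0.1337  0.0949] circ [ 0.45   -0.1325] 0.0203
whisk
[273. 115.] 4323 mean [ 0.54   -0.2109  0.1044] circ [ 0.5399 -0.2109] 0.0276
[ 43. 181.] 1991 mean [ 0.4971 -0.0079  0.0979] circ [ 0.4963 -0.0035] 0.0276
[547. 363.] 782 mean [ 0.2609 -0.5716  0.1016] circ [ 0.2655 -0.5719] 0.0571
```

View pics/w2.png

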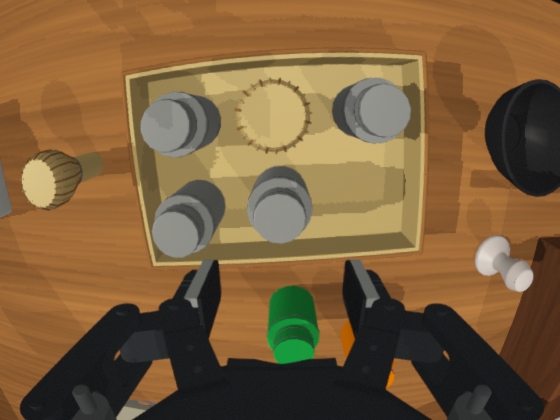

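The view shows all four canisters and the whisk upright, with B at (279,217) centred under the TCP and its neighbours A (176,233) and whisk (273,115) clear of the fingers. I'll descend, grip and lift.

>>> servo_tool(
  motion="0 0 0.03 0 0 0 -0.4; 0 0 0.07 0 0 0 -0.4; 0 0 0.095 0 0 0 -0.4; 0 0 0.108 0 0 0 -0.4; 0 0 0.11 0 0 0 -0.4; 0 0 0.11 0 0 0 0; 0 0 0.11 0 0 0 0.5; 0 0 0.11 0 0 0 0.5",
)

```text
clock: 13.4
eef_pos: [0.4657, -0.2155, 0.0755]
eef_rot: [[1.0, 0.0, 0.002], [0.0, -1.0, -0.0], [0.002, 0.0, -1.0]]
wrist_force: [-0.3, 1.1, 3.8]
gripper_width: 0.0384
gripper_force: 60.3
```

>>> servo_tool(
  motion="0 0 0 0 0 0 0.5; 0 0 0 0 0 0 0.5; 0 0 -0.01 0 0 0 0.5; 0 0 -0.02 0 0 0 0.5; 0 0 -0.03 0 0 0 0.5; 0 0 -0.03 0 0 0 0.5; 0 0 -0.03 0 0 0 0.5; 0 0 -0.03 0 0 0 0.5",
)

```text
clock: 14.2
eef_pos: [0.4648, -0.2152, 0.1041]
eef_rot: [[1.0, 0.0, -0.001], [0.0, -1.0, 0.0], [-0.001, -0.0, -1.0]]
wrist_force: [-0.8, 0.8, -5.3]
gripper_width: 0.0379
gripper_force: 61.2
```

```bash
python3 - <<'E'
from workcell import read_state,cams
for i in range(4):
    s=read_state();print(s['clock'],s['eef_pos'],s['wrist_force'],s['gripper_force'],s['gripper_width']);cams.grab_frame("side")
E
```

```text
14.2 [ 0.46475842 -0.21523102  0.10407242] [-0.84214949  0.78841145 -5.30308784] 61.22167110443115 0.03790745112946841
14.25 [ 0.46468323 -0.21524128  0.10396266] [-0.43982822 -0.8082454  -4.32090137] 61.22173190116882 0.038070484525264556
14.3 [ 0.46471226 -0.21527722  0.10392635] [ 0.29079009 -0.22476402 -4.59065304] 61.22241139411926 0.0380701979556065
14.35 [ 0.46471199 -0.2153526   0.10392788] [-0.57983327  0.1866097  -3.7631633 ] 61.22255086898804 0.03782322009717782
```

B reads about 4.5 N (≈0.46 kg), so it's the tea canister. I expect the pan to sink about 12 mm. I'll lift it high and carry it over to the scale.

>>> servo_tool(
  motion="0 0 -0.02 0 0 0 0.5; 0 0 -0.05 0 0 0 0.5; 0 0 -0.08 0 0 0 0.5; 0 0 -0.11 0 0 0 0.5; 0 0 -0.125 0 0 0 0.5; 0.005 -0.02 -0.13 0 0 0 0.5; 0.01 -0.05 -0.13 0 0 0 0.5; 0.015 -0.09 -0.13 0 0 0 0.5",
)

```text
clock: 15.2
eef_pos: [0.4799, -0.1263, 0.2346]
eef_rot: [[1.0, -0.004, 0.001], [-0.004, -1.0, -0.001], [0.001, 0.001, -1.0]]
wrist_force: [0.8, 1.0, -4.3]
gripper_width: 0.0379
gripper_force: 61.6
```

>>> servo_tool(
  motion="0.005 -0.04 0 0 0 0 0.5; 0.01 -0.08 0 0 0 0 0.5; 0.015 -0.12 0 0 0 0 0.5; 0.02 -0.16 0 0 0 0 0.5; 0.025 -0.2 0 0 0 0 0.5; 0.025 -0.24 0 0 0 0 0.5; 0.025 -0.28 0 0 0 0 0.5; 0.025 -0.31 0 0 0 0 0.5",
)

```text
clock: 16.0
eef_pos: [0.5041, 0.1877, 0.2338]
eef_rot: [[1.0, 0.002, -0.001], [0.002, -1.0, 0.001], [-0.001, -0.001, -1.0]]
wrist_force: [1.0, -0.9, -4.4]
gripper_width: 0.038
gripper_force: 61.6
```

>>> servo_tool(
  motion="0 -0.025 0 0 0 0 0.5; 0 -0.04 0 0 0 0 0.5; 0 -0.05 0 0 0 0 0.5; 0 -0.052 0 0 0 0 0.5; 0 -0.052 0 0 0 0 0.5; 0 -0.052 0 0 0 0 0.5",
)

```text
clock: 16.6
eef_pos: [0.5053, 0.2347, 0.2344]
eef_rot: [[1.0, -0.002, 0.0], [-0.002, -1.0, -0.001], [0.0, 0.001, -1.0]]
wrist_force: [0.4, 0.6, -4.7]
gripper_width: 0.0382
gripper_force: 61.6
```

```bash
python3 - <<'E'
from h import *
from workcell import read_state
p,X,d=wcloud();s=read_state();print(s['clock'],s['eef_pos'],s['wrist_force'],s['gripper_width'])
z=X[...,2];hsv=cv2.cvtColor(p,cv2.COLOR_RGB2HSV)
comps(X,(d>0)&(z>.064)&(z<.076)&(X[...,1]>.1)&(hsv[...,1]<60),200)
print('housing');comps(X,(d>0)&(z>.038)&(z<.05)&(X[...,1]>.1)&(hsv[...,1]<60),200)
cv2.imwrite("pics/w3.png",p[:,:,::-1])
E
```

```text
16.65 [0.50527631 0.23487629 0.23444785] [-0.69250613 -0.53129878 -4.84838999] 0.03834078726889758
[280. 177.] 7384 mean [0.521  0.2347 0.0693] circ [0.5032 0.235 ] 0.0601
housing
[282. 162.] 6482 mean [0.5309 0.2323 0.0429] circ [0.5044 0.2355] 0.102
```

View pics/w3.png

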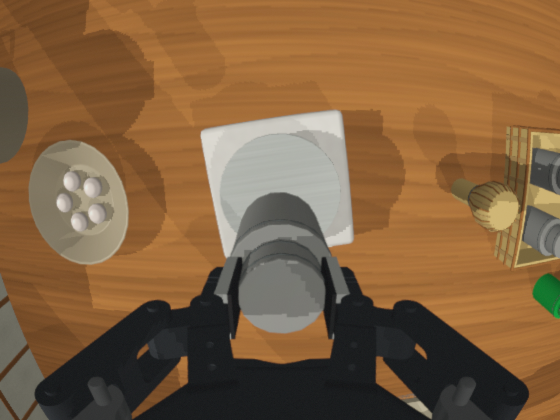

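The canister is held upright at (280,265) above the pan (280,185), with the pan centre at about (0.504,0.235). The dish and table whisk are undisturbed. I'll descend to just above the pan.

>>> servo_tool(
  motion="-0.001 0 0.02 0 0 0 0.5; -0.0015 0 0.045 0 0 0 0.5; -0.0015 0 0.065 0 0 0 0.5; -0.0015 0 0.078 0 0 0 0.5; -0.0015 0 0.086 0 0 0 0.5; -0.0015 0 0.089 0 0 0 0.5; -0.0015 0 0.089 0 0 0 0.5",
)

```text
clock: 17.35
eef_pos: [0.5039, 0.2364, 0.1455]
eef_rot: [[1.0, -0.0, 0.0], [-0.0, -1.0, 0.0], [0.0, -0.0, -1.0]]
wrist_force: [0.7, 0.2, -4.2]
gripper_width: 0.0378
gripper_force: 61.7
```

>>> servo_tool(
  motion="0 0 0.002 0 0 0 0.5; 0 0 0.004 0 0 0 0.5; 0 0 0.006 0 0 0 0.5; 0 0 0.008 0 0 0 0.5; 0 0 0.01 0 0 0 0.5; 0 0 0.012 0 0 0 0.5; 0 0 0.012 0 0 0 0.5",
)

```text
clock: 18.05
eef_pos: [0.5037, 0.2367, 0.1333]
eef_rot: [[1.0, 0.0, 0.0], [0.0, -1.0, 0.0], [0.0, -0.0, -1.0]]
wrist_force: [-0.1, 0.2, -1.3]
gripper_width: 0.0381
gripper_force: 61.8
```

>>> servo_tool(
  motion="0 0 0.001 0 0 0 0.5; 0 0 0.0025 0 0 0 0.5; 0 0 0.004 0 0 0 0.5; 0 0 0.004 0 0 0 0.5",
)

```text
clock: 18.45
eef_pos: [0.5037, 0.2367, 0.1293]
eef_rot: [[1.0, -0.0, 0.0], [-0.0, -1.0, 0.0], [0.0, -0.0, -1.0]]
wrist_force: [-0.3, 1.8, -0.4]
gripper_width: 0.0386
gripper_force: 61.9
```

```bash
python3 - <<'E'
from workcell import read_state,cams
for i in range(4):
    s=read_state();print(s['clock'],s['eef_pos'],s['wrist_force'],s['gripper_width']);cams.grab_frame("side")
E
```

```text
18.45 [0.50367884 0.23671169 0.12930555] [-0.34250593  1.82299339 -0.35912973] 0.03864063216015227
18.5 [0.50371759 0.23673412 0.12938656] [0.64811333 0.95578907 0.21125979] 0.037699386701926844
18.55 [0.50369085 0.23673071 0.1294436 ] [ 0.84306804  2.27454821 -0.99762464] 0.03811265490992281
18.6 [0.50370364 0.23670279 0.12945743] [-0.27806353  1.40262787  0.18835372] 0.03777500623589183
```

The vertical load is now almost all on the pan. I'll open gently and then withdraw straight up.

>>> servo_tool(
  motion="0 0 0.0005 0 0 0 0.5; 0 0 0.0005 0 0 0 0.2; 0 0 0.0005 0 0 0 0; 0 0 0.0005 0 0 0 -0.2; 0 0 0.0005 0 0 0 -0.4; 0 0 0.0005 0 0 0 -0.5; 0 0 0.0005 0 0 0 -0.5",
)

```text
clock: 19.35
eef_pos: [0.5035, 0.2364, 0.1288]
eef_rot: [[1.0, -0.0, -0.0], [-0.0, -1.0, -0.0], [-0.0, 0.0, -1.0]]
wrist_force: [-0.2, 0.1, 0.3]
gripper_width: 0.0639
gripper_force: 0.0
```

>>> servo_tool(
  motion="0 0 -0.01 0 0 0 -0.5; 0 0 -0.03 0 0 0 -0.5; 0 0 -0.06 0 0 0 -0.5; 0 0 -0.1 0 0 0 -0.5; -0.02 0.02 -0.13 0 0 0 -0.5; -0.03 0.03 -0.15 0 0 0 -0.5; -0.03 0.03 -0.15 0 0 0 -0.5; -0.03 0.03 -0.15 0 0 0 -0.5",
)

```text
clock: 20.15
eef_pos: [0.4737, 0.207, 0.2795]
eef_rot: [[1.0, 0.0, 0.001], [0.0, -1.0, 0.001], [0.001, -0.001, -1.0]]
wrist_force: [-0.1, 0.0, -0.5]
gripper_width: 0.0642
gripper_force: 0.0
```

```bash
python3 - <<'E'
from h import *
from workcell import read_state
s=read_state();print(s['clock'],s['eef_pos'],s['wrist_force'],s['gripper_width'])
p,X,d=wcloud();z=X[...,2];hsv=cv2.cvtColor(p,cv2.COLOR_RGB2HSV);g=(d>0)&(X[...,1]>.1)&(hsv[...,1]<80)&(X[...,0]<.65)
print('pan');comps(X,g&(z>.05)&(z<.068),200)
print('lid');comps(X,g&(z>.135)&(z<.165),200)
q,_=cams.grab_frame("side");q2,_=cams.grab_frame("scene")
a=q[110:370,180:420];b=q2[160:290,90:460]
cv2.imwrite("pics/fin_side.png",cv2.resize(a[:,:,::-1],None,fx=2.2,fy=2.2));cv2.imwrite("pics/fin_scene.png",cv2.resize(b[:,:,::-1],None,fx=2,fy=2))
E
```

```text
20.15 [0.47367882 0.20696635 0.27947558] [-0.11311866  0.02462375 -0.47638808] 0.06420834928201284
pan
[  7. 100.] 485 mean [0.6047 0.6005 0.0588] circ [0.6014 0.6163] 0.0514
[260. 150.] 5747 mean [0.5091 0.2305 0.0572] circ [0.5029 0.2349] 0.0602
lid
[245. 169.] 1665 mean [0.5025 0.2365 0.1469] circ [0.5015 0.2372] 0.0204
```

View pics/fin_side.png

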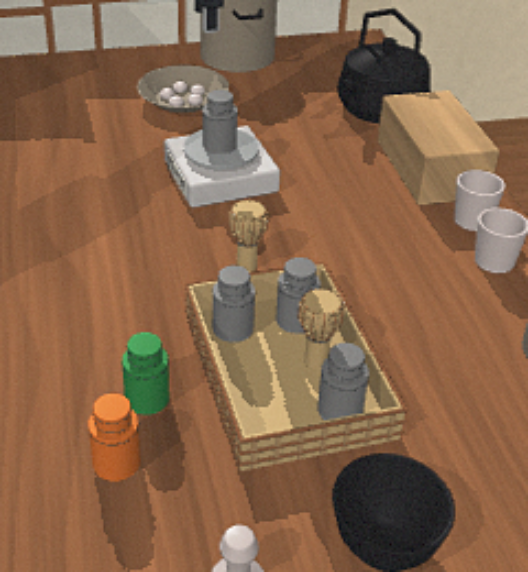

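View pics/fin_scene.png

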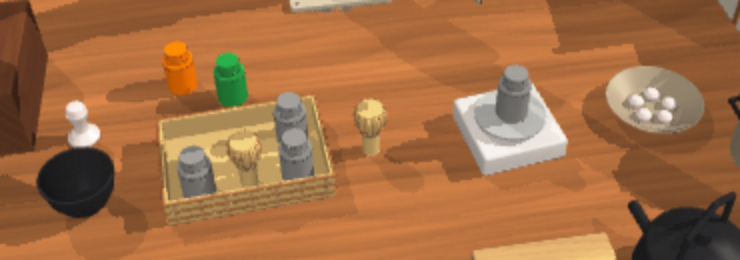

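The final views show the tea canister upright on the pan (side crop (220,125), scene crop (514,95)). The pan has sunk about 12 mm and the canister is within about 2 mm of its centre. The three empties and both whisks are upright, and nothing else has moved.

```bash
python3 -c "
from workcell import ticket
print(ticket.sign_off())"
```

```text
the job is handed in; nothing more can be done
None
```

The job is handed in at about 20 s: the heavy canister (about 0.46 kg, pan down 12 mm) stands upright within about 2 mm of the pan's centre, the three empties are upright in the basket, and the whisks, holder, dish and bowl were not disturbed.

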